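# Hold a square in the corner of a freshly bonded stand

## Task

The blue upright of the little stand has just been bonded to its dark metal base plate and needs a square held in the corner while the adhesive sets. Lift the yellow-lidded specimen cup out of the corner and stand it upright on the worktop, clear of the stand; then pick up the steel square by its blade, put its foot on the plate and press it lightly but firmly into the corner until the foot lies flat on the plate and the back lies flat against the middle of the upright. Finish still gripping it and pressing it there; do not knock the cup or the square over, do not ram the upright, and leave everything else where it is.

Things in the scene. Friction and masses are not known exactly. Their poses are not given: they have to be found in the camera images.
- stand: The whole stand, bolted down (it does not move during the job). Origin: middle of the base plate's underside, on the worktop. x runs along the plate towards the upright, y across it, z up. The plate is 150 (x) x 110 (y) mm and its top is at z = 10 mm; four bolt heads, 12 mm across, stand 4 mm proud at x = +-64, y = +-44 mm.
- base_plate: The dark steel base plate of the stand, 150 x 110 x 10 mm; same origin and axes as the stand.
- upright: The blue upright of the stand, a block 30 (x) x 50 (y) x 105 (z) mm standing on the plate, from x = 45 to 75 mm and y = -25 to 25 mm, its top 115 mm above the worktop with a small stud ending at 125 mm; same origin and axes as the stand. Its face towards -x is the one to press against.
- corner (a point): Middle of the inner corner line where the upright's -x face meets the plate's top: at (45, 0, 10) mm in the stand's frame, same axes.
- square: Loose steel wide-foot square, 0.28 to 0.46 kg, standing on its foot. Origin: middle of the foot's underside; z up. Grey foot 90 (x) x 32 (y) x 16 (z) mm; a bright blade 30 (x) x 12 (y) mm rises from the foot's +x end, from x = 15 to 45 mm, to 140 mm above the underside. The flat back of blade and foot is the plane x = +45 mm, facing +x. Seated, its origin is 10 mm above the stand's origin and its axes are parallel to the stand's.
- square_heel (a point): On the square: middle of the bottom edge of its back, (45, 0, 0) mm in its frame. Seated, it coincides with the corner point.
- square_grip (a point): On the square: a good place to grip the 12 mm thick blade across y from above, (30, 0, 112) mm in its frame, 28 mm below the blade top. Dragging the foot over the plate under load can tip the square in the grip.
- cup: White specimen cup with yellow screw lid, about 60 g, standing on the plate in the corner. Origin: middle of its underside; z up. 66 mm tall; body 49 mm across, lid 55 mm across from 54 to 66 mm height. The front strip of worktop between the stand and the square is free to put it down on.
- timer_black: Bystander: black timer, 45 x 75 x 63 mm, loose; origin under its middle.
- timer_white: Bystander: white timer, 45 x 75 x 63 mm, loose; origin under its middle.
- beaker: Bystander: white graduated plastic beaker, 80 x 75 x 95 mm, loose; origin under its middle.
- forceps: Bystander: steel forceps, 126 mm long (y), 9 mm high, loose; origin under their middle.
- marker_pen: Bystander: blue and white marker, 135 mm long (y), 16 mm thick, loose; origin under its middle.
Not all that is in view belongs to the job. Leave any orange look-alike of the square alone.

How it is judged:
By the outcome, as a careful person would: the job done as asked, in the order asked, and still so for the second after the job is handed in, while the arm keeps its last pose, push and grip.
It also fails if it takes over 64 s, if anything falls off the work surface, if the arm or the gripper's body presses on something with over 40 N, if the wrist force passes 120 N, or if a joint passes its speed limit or range.

## Robot

A 6-joint arm with a two-finger parallel gripper is mounted at the origin on a cart in front of the work surface, level with it; the furniture and walls round the work are solid. World frame = base frame: x ahead of the robot, y to its left, z up, the work surface at z = 0. Lengths are in m, angles in rad, forces in N, time in s.
With the tool pointing down it reaches from about 0.35 to 0.8 m from the base axis. Payload 7.3 kg.
Tool frame: the origin (TCP) lies between the finger pads; the fingertips stand arm.nose_length ahead of it and the grasp point (between the pads) lies 2 mm behind it (arm.nose_length is the distance from the TCP to the fingertips, in m); z points along the fingers, x is the direction in which the jaws open and shut, and the axes are right-handed (so a half turn about z gives the same grasp; the last joint's range is limited). The gripper opens to 85 mm and grips with 20 to 120 N. Pads are 22 mm wide; open, the fingers measure 114 mm over their backs; the gripper's body (76 mm by 85 mm) begins 54 mm behind the grasp point. The pads swing forward as they close: fully open they stand 13 mm farther back than shut.
Start: joints at [-1.274, 0.342, 1.524, -0, 1.275, -0.146], TCP at [0.225, -0.474, 0.248] pointing down, gripper open.
Joint ranges: [-2.53, 2.53], [-0.77, 2.02], [0.04, 2.7], [-1, 4.14], [0.28, 2.66], [-3.11, 3.11]. Speed limits (rad/s): [2.57, 2.57, 3.14, 3.14, 3.14, 3.14].

## Interface

Orientations are given as a 3x3 rotation matrix whose columns are the frame's x, y, z axes.
In Python, from bench import arm gives the robot as it stands.
- The arm moves only by the tool jog_arm, never from a script. Its argument "increments" is text: rows parted by semicolons, each of 6 numbers parted by spaces: the shift along the tool's x, y, z in cm, then the turn, a rotation vector about the tool's x, y, z in degrees. A call has 1 to 20 rows; each row is the pose to reach, as a shift and turn from the pose commanded when the call began, along the tool's axes at that moment; what a row does not reach only later rows make up. A row lasts 1/10 s, in which the tool goes at most 50 mm and 8.59 degrees, less where a joint would pass 70% of its speed; a pose out of reach is approached as far as the arm can. A call with a gripper value outside its range is refused whole. "fingers" is the closure in counts, from 0 (fully open) to 255 (shut), set as the call begins (left out, the last holds). The fingers move at their own pace and stop on an object; "newtons" is the grip in N (left out, the last holds). Time passes only in rows, so rows that repeat a pose let the fingers close. It gives the time, the measured TCP pose, the force and the opening at its end, in the units of the state.
- arm.get_obs(): the state, without advancing time (a new reading comes with each control period).
- arm.snapshot(name): name is "scene" or "side" or "wrist"; returns a dict with "image" (384x512x3 uint8, red, green, blue), "fx", "fy", "cx", "cy" (pixels), "T" (4x4, takes a point from camera to world coordinates). Camera axes: x right, y down, z forward; pixel columns grow to the right and rows downward; lengths in m; the calibration is good to about 2 mm. A picture is of the moment at which its call begins. There is no depth.
- arm.close_job(): hands the job in, once; it reports no verdict.
The state is a dict: "t": time; "joints": joint angles; "dq": joint speeds; "tau": joint torques, N m; "position": TCP position; "tcp_rot": TCP orientation; "force": force on the tool from outside, world axes, zero at the start; "ft_torque": the same for the moment, N m; "finger_gap": finger opening in m.
Only numpy, scipy, OpenCV 4.12 (cv2) and the standard library are available. Lean on these libraries where they do the work, as an engineer would, in place of code of your own. Each camera call takes 0.05 s, during which the arm holds its last target.

## Working session

There is one attempt and no reset: what is moved stays moved. The work goes in short steps, Python scripts to look and compute and a tool call to move; the robot and the scene stay as the last step left them, time stands still between calls to the robot, and variables do not carry over. Pictures are saved under pics/ and viewed, and the job is handed in when it is done.

Besides the shell and the picture viewer there is one more tool, called after "Emit:" by a JSON object that holds its "api" and its "payload", one argument or row to a line. jog_arm: Moves the arm, as the interface text tells. Its arguments: {"type":"object","properties":{"increments":{"type":"string"},"fingers":{"type":"number"},"newtons":{"type":"number"}},"required":["increments"]}

```bash
ls; mkdir -p pics; python3 - <<'E'
from bench import arm
import cv2,numpy as np
np.set_printoptions(precision=4,suppress=True)
for n in ["scene","side","wrist"]:
    s=arm.snapshot(n); cv2.imwrite(f"pics/{n}0.png",s["image"][:,:,::-1]); print(n,s["fx"],s["fy"],s["cx"],s["cy"]);print(s["T"])
print(arm.get_obs()); print(arm.nose_length)
E
```

```text
pics
scene 430.23914370274514 430.23914370274514 252.80098232184898 191.97705195136933
[[ 0.6802 -0.3125  0.6631 -0.3289]
 [-0.7328 -0.3089  0.6062 -1.038 ]
 [ 0.0154 -0.8983 -0.4391  0.7125]
 [ 0.      0.      0.      1.    ]]
side 407.0433524354774 407.0433524354774 253.6045444734185 193.76584585351816
[[ 0.9565 -0.1961  0.2161  0.3149]
 [-0.2912 -0.5956  0.7487 -1.2479]
 [-0.0181 -0.779  -0.6268  1.0007]
 [ 0.      0.      0.      1.    ]]
wrist 286.34616082288375 286.34616082288375 253.55894185914582 190.89337537079402
[[ 0.4284 -0.8548 -0.2929  0.3   ]
 [-0.9036 -0.4059 -0.1369 -0.4386]
 [-0.0019  0.3233 -0.9463  0.3735]
 [ 0.      0.      0.      1.    ]]
{'t': 0.15, 'joints': array([-1.274 ,  0.3426,  1.5248,  0.    ,  1.2754, -0.146 ]), 'dq': array([-0.0013, -0.0012, -0.0032,  0.002 , -0.0009,  0.0005]), 'tau': array([  0.0012, -43.3909, -24.6147,  -0.0002,   0.0058,   0.    ]), 'position': array([ 0.2249, -0.4741,  0.2478]), 'tcp_rot': array([[ 0.4284, -0.9036, -0.0003],
       [-0.9036, -0.4284,  0.0011],
       [-0.0011, -0.0002, -1.    ]]), 'force': array([ 0.075 , -0.4259,  0.0454]), 'ft_torque': array([-0.0274,  0.0129,  0.    ]), 'finger_gap': 0.08551647026006452}
0.017
```

View pics/scene0.png

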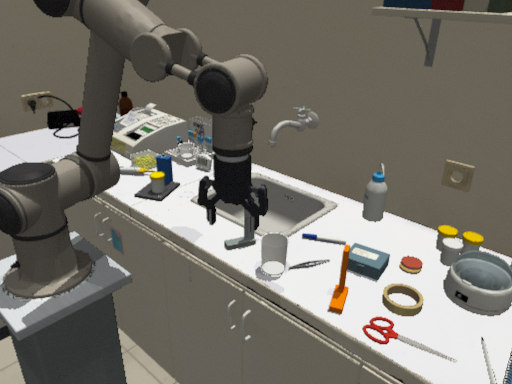

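View pics/side0.png

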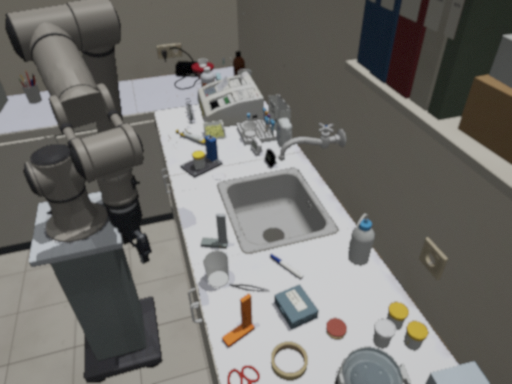

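View pics/wrist0.png

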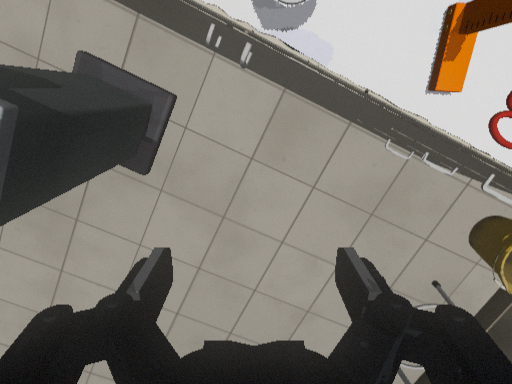

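```bash
python3 - <<'E'
import cv2,numpy as np
a=cv2.imread("pics/side0.png");b=cv2.imread("pics/scene0.png")
A=cv2.resize(a[120:270,150:290],None,fx=4,fy=4,interpolation=cv2.INTER_CUBIC)
cv2.imwrite("pics/c1.png",A)
B=cv2.resize(b[140:210,120:220],None,fx=6,fy=6,interpolation=cv2.INTER_CUBIC)
cv2.imwrite("pics/c2.png",B)
B=cv2.resize(b[190:290,210:310],None,fx=6,fy=6,interpolation=cv2.INTER_CUBIC)
cv2.imwrite("pics/c3.png",B)
E
```

```text
(no output)
```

View pics/c1.png

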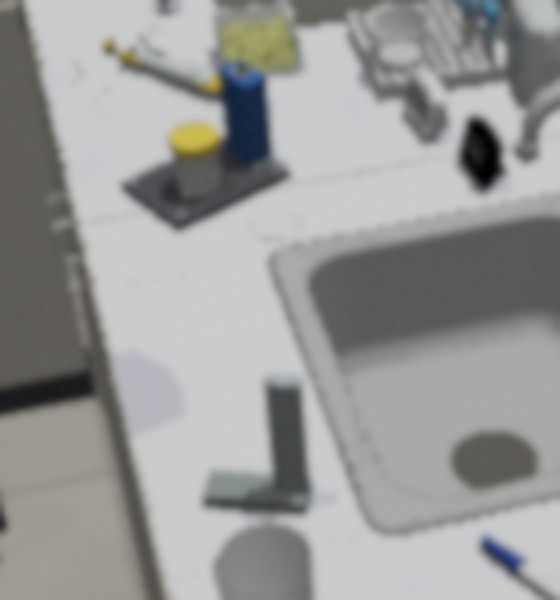

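View pics/c2.png

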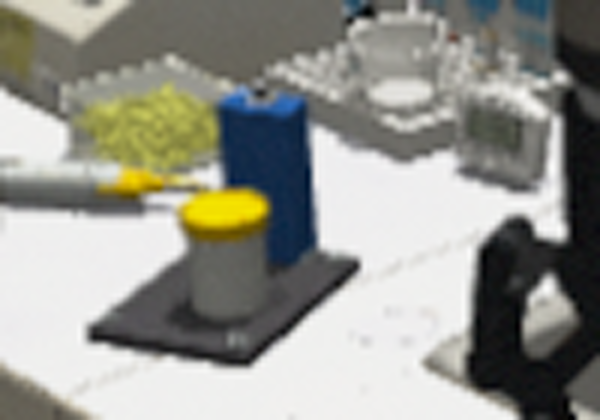

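View pics/c3.png

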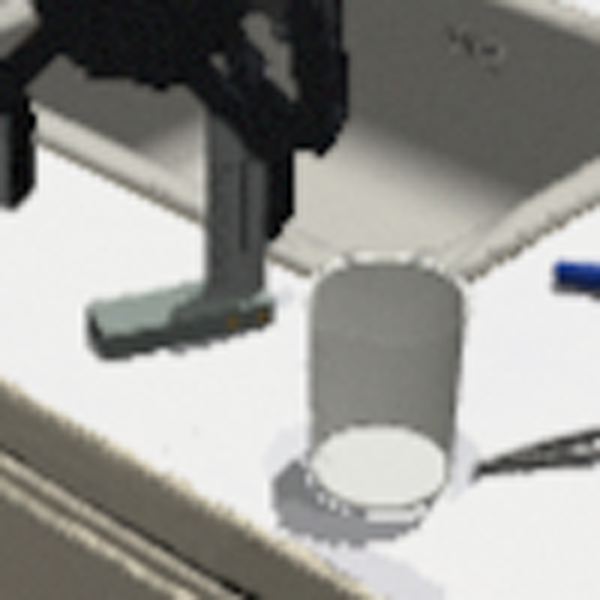

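```bash
cat > h.py <<'E'
import numpy as np,cv2
from bench import arm
np.set_printoptions(precision=4,suppress=True)
CAL={"scene":(430.23914,252.80098,191.97705),"side":(407.04335,253.60454,193.76585)}
def ray(s,u,v):
    d=np.array([(u-s["cx"])/s["fx"],(v-s["cy"])/s["fy"],1.]); return s["T"][:3,3],s["T"][:3,:3]@d
def onz(s,u,v,z):
    o,d=ray(s,u,v); return o+d*(z-o[2])/d[2]
def proj(s,p):
    q=s["T"][:3,:3].T@(np.asarray(p)-s["T"][:3,3]); return np.array([s["fx"]*q[0]/q[2]+s["cx"],s["fy"]*q[1]/q[2]+s["cy"]])
E
python3 - <<'E'
from h import *
s=arm.snapshot("side")
f=lambda x,y:(150+x/4-.4,120+y/4-.4)
for n,p,z in [("plL",(123,187),.01),("plB",(180,222),.01),("plR",(288,170),.01),("lid",(195,136),.076),("uptop",(245,72),.115),("sq footL",(204,500),0),("sq foot R",(308,510),0),("foot topL",(212,472),.016),("blade top",(283,380),.14),("blade base fr l",(278,488),.016),("counter edge",(95,300),0),("edge",(150,560),0),("sink",(270,255),0),("sinkB",(380,530),0)]:
    print(n,onz(s,*f(*p),z))
s=arm.snapshot("scene")
f=lambda x,y:(120+x/6-.4,140+y/6-.4)
for n,p,z in [("plL",(90,330),.01),("plB",(248,358),.01),("plR",(358,262),.01),("lid",(226,208),.076),("uptop",(262,100),.115)]:
    print(n,onz(s,*f(*p),z))
f=lambda x,y:(210+x/6-.4,190+y/6-.4)
for n,p,z in [("footnearL",(98,355),0.0),("footnearR",(270,322),0),("footTopL",(88,303),.016)]:
    print(n,onz(s,*f(*p),z))
E
```

```text
plL [0.4141 0.2114 0.01  ]
plB [0.4605 0.1296 0.01  ]
plR [0.5888 0.1868 0.01  ]
lid [0.4933 0.1827 0.076 ]
uptop [0.5592 0.2267 0.115 ]
sq footL [ 0.4079 -0.2604  0.    ]
sq foot R [ 0.4895 -0.2991  0.    ]
foot topL [ 0.4194 -0.2457  0.016 ]
blade top [ 0.4804 -0.2878  0.14  ]
blade base fr l [ 0.4687 -0.2817  0.016 ]
counter edge [0.3583 0.0412 0.    ]
edge [ 0.3524 -0.3138  0.    ]
sink [0.5387 0.0583 0.    ]
sinkB [ 0.5411 -0.3398  0.    ]
plL [0.4133 0.223  0.01  ]
plB [0.4577 0.1248 0.01  ]
plR [0.5884 0.1855 0.01  ]
lid [0.4947 0.1887 0.076 ]
uptop [0.5604 0.2363 0.115 ]
footnearL [ 0.4099 -0.2585  0.    ]
footnearR [ 0.4911 -0.2991  0.    ]
footTopL [ 0.4221 -0.2389  0.016 ]
```

Emit:
{"api": "jog_arm", "payload": {
  "increments": "-48.3 -55.5 -2 0 0 0; -48.3 -55.5 -2 0 0 0; -48.3 -55.5 -2 0 0 0; -48.3 -55.5 -2 0 0 0; -48.3 -55.5 -2 0 0 0; -48.3 -55.5 -2 0 0 0; -48.3 -55.5 -2 0 0 0; -48.3 -55.5 -2 0 0 0; -48.3 -55.5 -2 0 0 0; -48.3 -55.5 -2 0 0 0; -48.3 -55.5 -2 0 0 0; -48.3 -55.5 -2 0 0 0; -48.3 -55.5 -2 0 0 0; -48.3 -55.5 -2 0 0 0; -48.3 -55.5 -2 0 0 0; -48.3 -55.5 -2 0 0 0; -48.3 -55.5 -2 0 0 0; -48.3 -55.5 -2 0 0 0",
  "fingers": 0,
  "newtons": 30
}}

```text
t: 2.05
position: [0.5191, 0.1991, 0.2681]
tcp_rot: [[0.428, -0.904, -0.001], [-0.904, -0.428, -0.001], [0.0, 0.001, -1.0]]
force: [-0.0, -0.4, 0.6]
finger_gap: 0.0853
```

```bash
python3 - <<'E'
from h import *
for n in ["wrist","side"]:
    s=arm.snapshot(n); cv2.imwrite(f"pics/{n}1.png",s["image"][:,:,::-1]); np.save(f"pics/{n}1.npy",s["T"])
o=arm.get_obs();print(o["t"],o["position"],o["tcp_rot"],o["joints"])
E
```

```text
2.15 [0.5193 0.1987 0.2685] [[ 0.4271 -0.9042  0.0001]
 [-0.9042 -0.4271 -0.0003]
 [ 0.0003  0.     -1.    ]] [ 0.2278  0.3849  1.4028 -0.0003  1.3539  1.3574]
```

View pics/wrist1.png

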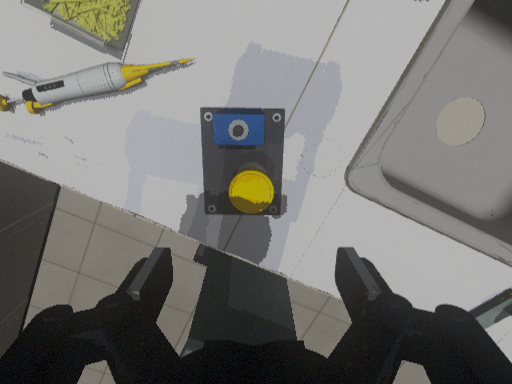

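View pics/side1.png

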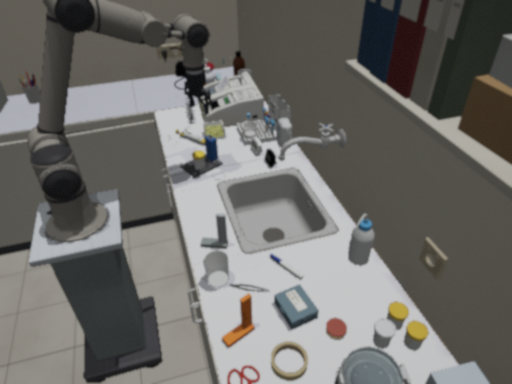

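```bash
python3 - <<'E'
from h import *
s=arm.snapshot("wrist"); im=s["image"]
bgr=im[:,:,::-1]
cv2.imwrite("pics/w1c.png",cv2.resize(bgr[95:225,190:300],None,fx=4.5,fy=4.5,interpolation=cv2.INTER_CUBIC))
hsv=cv2.cvtColor(im,cv2.COLOR_RGB2HSV)
roi=np.zeros(im.shape[:2],np.uint8); roi[95:225,190:300]=1
y=((hsv[...,0]>20)&(hsv[...,0]<35)&(hsv[...,1]>150)&(hsv[...,2]>110)&(roi>0)).astype(np.uint8)
c=max(cv2.findContours(y,0,2)[0],key=cv2.contourArea);e=cv2.minEnclosingCircle(c);print("lid",e, onz(s,*e[0],.076), cv2.contourArea(c))
b=((hsv[...,0]>100)&(hsv[...,0]<125)&(hsv[...,1]>120)&(roi>0)).astype(np.uint8)
c=max(cv2.findContours(b,0,2)[0],key=cv2.contourArea);r=cv2.minAreaRect(c);print("blue",r)
for p in cv2.boxPoints(r): print(p, onz(s,*p,.115))
E
```

```text
lid ((250.5, 191.40908813476562), 22.5562744140625) [0.4938 0.1908 0.076 ] 1105.0
blue ((237.5, 129.5), (31.0, 51.0), 90.0)
[212. 114.] [0.5606 0.2617 0.115 ]
[263. 114.] [0.5812 0.2182 0.115 ]
[263. 145.] [0.5548 0.2054 0.115 ]
[212. 145.] [0.5335 0.2505 0.115 ]
```

View pics/w1c.png

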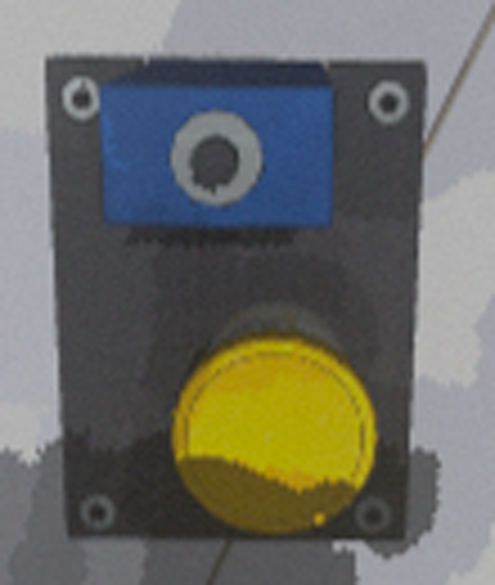

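```bash
python3 - <<'E'
from h import *
s=arm.snapshot("wrist")
f=lambda x,y:(190+(x+.5)/4.5-.5,95+(y+.5)/4.5-.5)
def fit(P,M):
    P=np.array(P)[:,:2];M=np.array(M);a=M-M.mean(0);b=P-P.mean(0)
    th=np.arctan2((a[:,0]*b[:,1]-a[:,1]*b[:,0]).sum(),(a*b).sum());R=np.array([[np.cos(th),-np.sin(th)],[np.sin(th),np.cos(th)]])
    t=P.mean(0)-R@M.mean(0);print("yaw",np.degrees(th),"t",t,"res mm",1000*(P-(M@R.T+t)).ravel());return R,t
bol=[onz(s,*f(*p),.014) for p in [(81,98),(389,103),(97,512),(373,514)]]
fit(bol,[(.064,.044),(.064,-.044),(-.064,.044),(-.064,-.044)])
cor=[onz(s,*f(*p),.01) for p in [(46,58),(427,62),(69,536),(404,538)]]
R,t=fit(cor,[(.075,.055),(.075,-.055),(-.075,.055),(-.075,-.055)])
top=[onz(s,*f(*p),.115)[:2] for p in [(104,84),(333,88),(333,227),(104,222)]]
print(fit(top,[(.075,.025),(.075,-.025),(.045,-.025),(.045,.025)]))
lid=onz(s,250.5,191,.076)[:2]
print("lid in stand",R.T@(lid-t)*1000, R.T@(np.array(top).mean(0)-t))
o=arm.get_obs();Rt=o["tcp_rot"];print(Rt.T@(np.r_[lid,.072]-o["position"])*100)
E
```

```text
yaw 24.538400346341007 t [0.5035 0.209 ] res mm [-0.0759  0.089  -0.1886 -0.2829 -0.0643 -0.0151  0.3287  0.2091]
yaw 24.62662413732209 t [0.5041 0.209 ] res mm [-0.4501 -0.7322 -0.6262 -0.0303  0.5885 -0.3701  0.4879  1.1327]
yaw 24.194901091552726 t [0.5035 0.209 ] res mm [-0.0598 -1.074  -0.7764  0.7488  0.292   0.2617  0.5442  0.0634]
(array([[ 0.9122, -0.4098],
       [ 0.4098,  0.9122]]), array([0.5035, 0.209 ]))
lid in stand [-16.2542 -12.2515] [ 0.0595 -0.0002]
[-0.368   2.6015 19.6594]
```

Emit:
{"api": "jog_arm", "payload": {
  "increments": "-0.4 2.6 4 0 0 0; -0.4 2.6 8 0 0 0; -0.4 2.6 12 0 0 0; -0.4 2.6 15 0 0 0; -0.4 2.6 18 0 0 0; -0.4 2.6 20.3 0 0 0; -0.4 2.6 20.3 0 0 0; -0.4 2.6 20.3 0 0 0; -0.4 2.6 20.3 0 0 0",
  "fingers": 0
}}

```text
t: 3.15
position: [0.4953, 0.1923, 0.0669]
tcp_rot: [[0.428, -0.904, 0.003], [-0.904, -0.428, 0.001], [0.001, -0.003, -1.0]]
force: [0.6, 0.1, -0.4]
finger_gap: 0.0853
```

```bash
python3 - <<'E'
from h import *
s=arm.snapshot("wrist"); cv2.imwrite("pics/w2.png",s["image"][:,:,::-1])
E
```

```text
(no output)
```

View pics/w2.png

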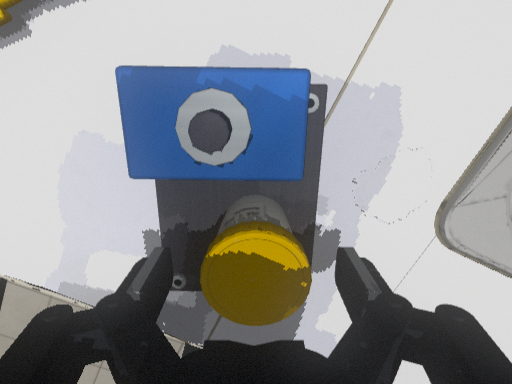

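Lid (centre ≈ 256,272) sits between the two fingers (tips at x≈150 and 355), clear of the upright. Close.

Emit:
{"api": "jog_arm", "payload": {
  "increments": "-0 0 0 0 0 0; 0 0 0 0 0 0; 0 0 0 0 0 0; 0 0 0 0 0 0; 0 0 0 0 0 0; 0 0 0 0 0 0; 0 0 0 0 0 0; 0 0 0 0 0 0; 0 0 0 0 0 0; 0 0 0 0 0 0; 0 0 0 0 0 0; 0 0 0 0 0 0",
  "fingers": 255,
  "newtons": 30
}}

```text
t: 4.4
position: [0.4948, 0.1925, 0.0662]
tcp_rot: [[0.429, -0.904, 0.002], [-0.904, -0.429, 0.0], [0.0, -0.002, -1.0]]
force: [-0.6, -1.0, 6.1]
finger_gap: 0.0535
```

Emit:
{"api": "jog_arm", "payload": {
  "increments": "0 0 -1 0 0 0; 0 0 -3 0 0 0; 0 0 -5.5 0 0 0; 0 0 -8 0 0 0; 0 0 -10 0 0 0; 0 0 -10 0 0 0; 0 0 -10 0 0 0"
}}

```text
t: 5.1
position: [0.4941, 0.1923, 0.1652]
tcp_rot: [[0.428, -0.904, 0.0], [-0.904, -0.428, -0.0], [0.0, -0.0, -1.0]]
force: [-0.2, -0.4, -1.2]
finger_gap: 0.0532
```

```bash
python3 - <<'E'
from h import *
s=arm.snapshot("wrist"); a=s["image"][:,:,::-1]
s=arm.snapshot("side"); b=s["image"][:,:,::-1]
s=arm.snapshot("scene"); c=s["image"][:,:,::-1]
r=lambda i:cv2.resize(i,(400,300))
cv2.imwrite("pics/w3.png",np.vstack([np.hstack([r(a),r(b[100:220,120:280])]),np.hstack([r(c[110:230,90:250]),r(c)])]))
E
```

```text
(no output)
```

View pics/w3.png

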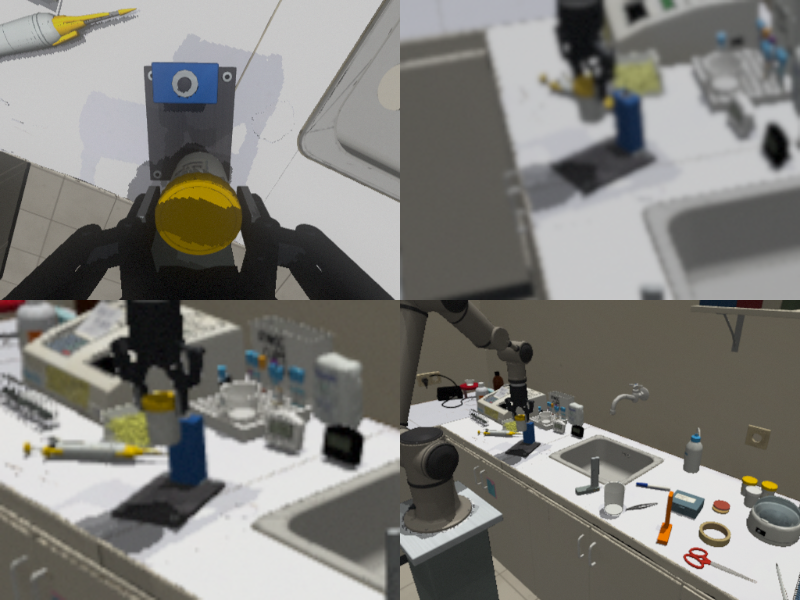

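Emit:
{"api": "jog_arm", "payload": {
  "increments": "4 3 0 0 0 0; 8 6 0 0 0 0; 12 9 0 0 0 0; 16 12 0 0 0 0; 18.2 13.5 2 0 0 0; 18.2 13.5 5 0 0 0; 18.2 13.5 8 0 0 0; 18.2 13.5 10 0 0 0; 18.2 13.5 10.6 0 0 0; 18.2 13.5 10.6 0 0 0; 18.2 13.5 10.6 0 0 0"
}}

```text
t: 6.35
position: [0.4507, -0.03, 0.0598]
tcp_rot: [[0.429, -0.903, 0.001], [-0.903, -0.429, -0.0], [0.001, -0.001, -1.0]]
force: [-0.7, 0.6, -0.5]
finger_gap: 0.0537
```

Emit:
{"api": "jog_arm", "payload": {
  "increments": "0 0 0.1 0 0 0; 0 0 0.2 0 0 0; 0 0 0.3 0 0 0; 0 0 0.3 0 0 0; 0 0 0.3 0 0 0"
}}

```text
t: 6.85
position: [0.4503, -0.03, 0.0564]
tcp_rot: [[0.429, -0.904, 0.0], [-0.904, -0.429, -0.0], [0.0, -0.0, -1.0]]
force: [0.6, -0.4, -0.8]
finger_gap: 0.0536
```

Emit:
{"api": "jog_arm", "payload": {
  "increments": "0 0 0.05 0 0 0; 0 0 0.1 0 0 0; 0 0 0.1 0 0 0; 0 0 0.1 0 0 0"
}}

```text
t: 7.25
position: [0.4507, -0.03, 0.0561]
tcp_rot: [[0.428, -0.904, 0.001], [-0.904, -0.428, -0.0], [0.001, -0.001, -1.0]]
force: [-1.3, 1.0, 9.1]
finger_gap: 0.0536
```

Emit:
{"api": "jog_arm", "payload": {
  "increments": "0 0 0 0 0 0; 0 0 0 0 0 0; 0 0 0 0 0 0; 0 0 0 0 0 0; 0 0 0 0 0 0; 0 0 0 0 0 0; 0 0 0 0 0 0; 0 0 0 0 0 0",
  "fingers": 0
}}

```text
t: 8.05
position: [0.4503, -0.03, 0.0553]
tcp_rot: [[0.428, -0.904, 0.0], [-0.904, -0.428, -0.0], [0.0, 0.0, -1.0]]
force: [-0.3, -0.5, -0.3]
finger_gap: 0.0852
```

Emit:
{"api": "jog_arm", "payload": {
  "increments": "0 0 -1 0 0 0; 0 0 -3 0 0 0; 0 0 -6 0 0 0; 0 0 -10 0 0 0; 0 0 -14 0 0 0; 0 0 -18 0 0 0; 0 0 -20 0 0 0; 0 0 -20 0 0 0; 0 0 -20 0 0 0"
}}

```text
t: 8.95
position: [0.45, -0.0299, 0.2555]
tcp_rot: [[0.429, -0.904, 0.001], [-0.904, -0.429, -0.0], [0.0, -0.0, -1.0]]
force: [-0.4, 0.3, -0.2]
finger_gap: 0.0854
```

```bash
python3 - <<'E'
from h import *
s=arm.snapshot("wrist"); a=s["image"][:,:,::-1]
s=arm.snapshot("side"); b=s["image"][:,:,::-1]
r=lambda i:cv2.resize(i,(400,300))
cv2.imwrite("pics/w4.png",np.hstack([r(a),r(b[120:270,130:330])]))
E
```

```text
(no output)
```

View pics/w4.png

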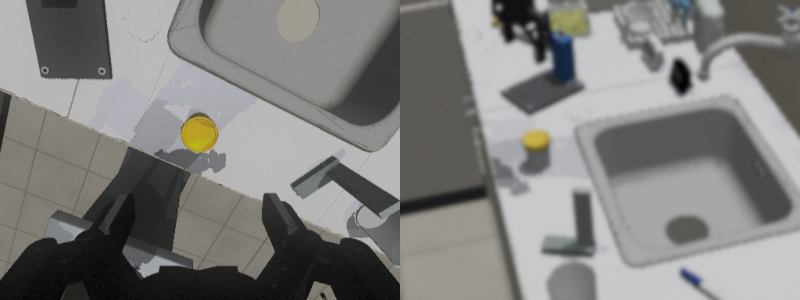

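Emit:
{"api": "jog_arm", "payload": {
  "increments": "4 1 -3.5 0 0 8; 8 2 -3.5 0 0 16; 12 3 -3.5 0 0 24; 16 4 -3.5 0 0 32; 20 5 -3.5 0 0 40; 23 6 -3.5 0 0 47; 25.2 6.4 -3.5 0 0 50; 25.2 6.4 -3.5 0 0 50; 25.2 6.4 -3.5 0 0 50",
  "fingers": 110
}}

```text
t: 9.95
position: [0.5, -0.2849, 0.2886]
tcp_rot: [[-0.417, -0.909, -0.003], [-0.909, 0.417, 0.002], [-0.001, 0.003, -1.0]]
force: [0.2, 0.4, -0.1]
finger_gap: 0.0487
```

```bash
python3 - <<'E'
from h import *
s=arm.snapshot("wrist"); a=s["image"][:,:,::-1]
cv2.imwrite("pics/w5.png",a); np.save("pics/w5T.npy",s["T"])
s=arm.snapshot("side"); b=s["image"][:,:,::-1]
cv2.imwrite("pics/s5.png",cv2.resize(b[200:300,180:300],None,fx=5,fy=5,interpolation=cv2.INTER_CUBIC))
o=arm.get_obs();print(o["position"],o["tcp_rot"])
E
```

```text
[ 0.5002 -0.2841  0.2896] [[-0.4155 -0.9096 -0.0013]
 [-0.9096  0.4155  0.0012]
 [-0.0005  0.0017 -1.    ]]
```

View pics/w5.png

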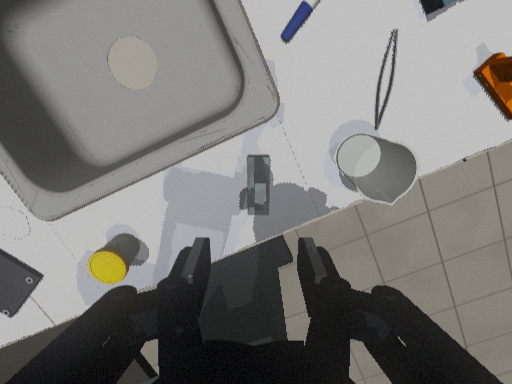

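View pics/s5.png

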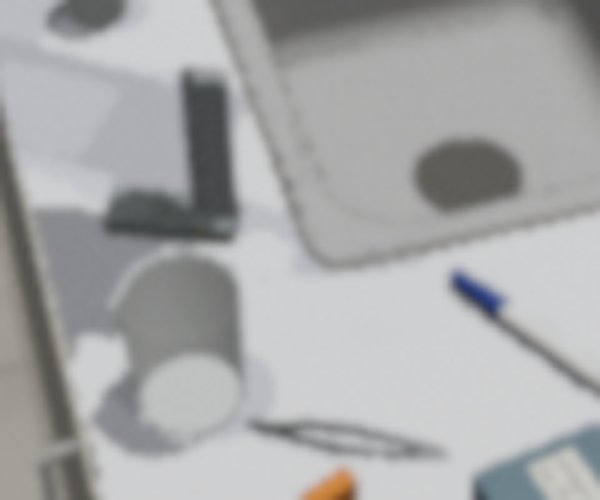

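Two candidates: the grey/bright square at wrist (258,185) and the orange look-alike at (500,85). The grey steel one fits; confirming in a crop.

```bash
python3 - <<'E'
import cv2
a=cv2.imread("pics/w5.png")
cv2.imwrite("pics/w5c.png",cv2.resize(a[140:225,215:305],None,fx=7,fy=7,interpolation=cv2.INTER_CUBIC))
E
```

```text
(no output)
```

View pics/w5c.png

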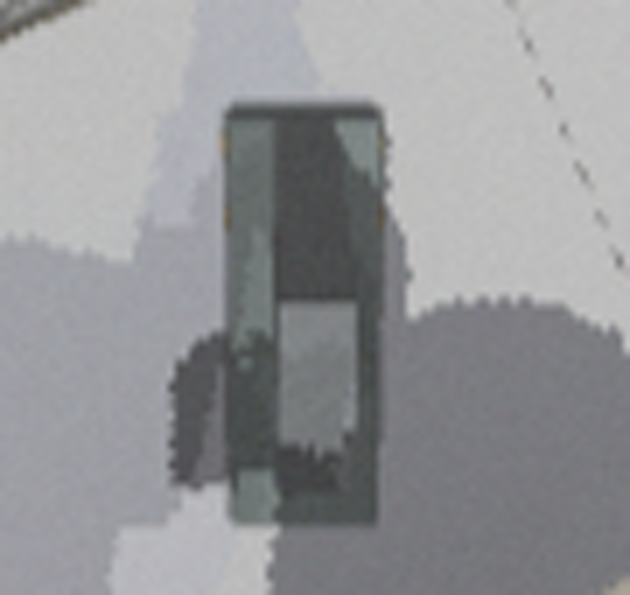

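```bash
python3 - <<'E'
from h import *
s=arm.snapshot("wrist")
f=lambda x,y:(215+(x+.5)/7-.5,140+(y+.5)/7-.5)
def fit(P,M):
    P=np.array(P)[:,:2];M=np.array(M);a=M-M.mean(0);b=P-P.mean(0)
    th=np.arctan2((a[:,0]*b[:,1]-a[:,1]*b[:,0]).sum(),(a*b).sum());R=np.array([[np.cos(th),-np.sin(th)],[np.sin(th),np.cos(th)]])
    t=P.mean(0)-R@M.mean(0);print("yaw",np.degrees(th),"t",t,"res mm",1000*(P-(M@R.T+t)).ravel());return R,t
ft=[onz(s,*f(*p),.016) for p in [(226,116),(385,116),(378,524),(233,524)]]
R,t=fit(ft,[(.045,.016),(.045,-.016),(-.045,-.016),(-.045,.016)])
bt=[onz(s,*f(*p),.14)[:2] for p in [(277,300),(357,300)]]
for p in bt: print("blade top back, sq frame",R.T@(p-t)*1000)
g=t+R@[.030,0]
o=arm.get_obs();print("grip",g,"tool shift cm",o["tcp_rot"].T@(np.r_[g,.110]-o["position"])*100)
print("tool x yaw",np.degrees(np.arctan2(o["tcp_rot"][1,0],o["tcp_rot"][0,0])))
E
```

```text
yaw -24.284227558779424 t [ 0.4548 -0.2708] res mm [ 0.0143  0.1058 -0.1836  0.0269  0.1367  0.2203  0.0325 -0.3529]
blade top back, sq frame [44.5601  5.9622]
blade top back, sq frame [44.5078 -5.5404]
grip [ 0.4821 -0.2831] tool shift cm [ 0.6858  1.6739 18.0003]
tool x yaw -114.53590286485604
```

Emit:
{"api": "jog_arm", "payload": {
  "increments": "0.7 1.7 4 0 0 -0.2; 0.7 1.7 8 0 0 -0.2; 0.7 1.7 12 0 0 -0.2; 0.7 1.7 15 0 0 -0.2; 0.7 1.7 17 0 0 -0.2; 0.7 1.7 18 0 0 -0.2; 0.7 1.7 18 0 0 -0.2; 0.7 1.7 18 0 0 -0.2"
}}

```text
t: 10.9
position: [0.4827, -0.2844, 0.1114]
tcp_rot: [[-0.413, -0.911, 0.001], [-0.911, 0.413, -0.001], [0.0, -0.002, -1.0]]
force: [1.1, 0.2, -0.9]
finger_gap: 0.0485
```

```bash
python3 - <<'E'
from h import *
s=arm.snapshot("wrist"); a=s["image"][:,:,::-1]
cv2.imwrite("pics/w6.png",a)
E
```

```text
(no output)
```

View pics/w6.png

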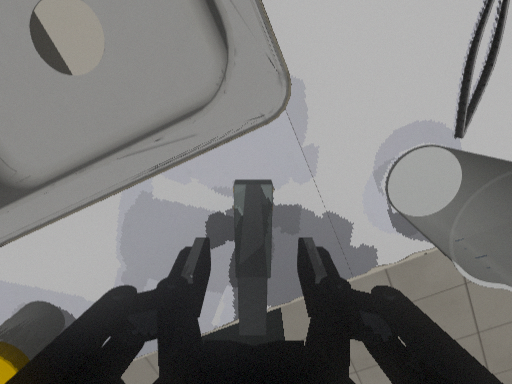

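Emit:
{"api": "jog_arm", "payload": {
  "increments": "0 0 0 0 0 0; 0 0 0 0 0 0; 0 0 0 0 0 0; 0 0 0 0 0 0; 0 0 0 0 0 0; 0 0 0 0 0 0; 0 0 0 0 0 0; 0 0 0 0 0 0; 0 0 0 0 0 0; 0 0 0 0 0 0",
  "fingers": 255,
  "newtons": 80
}}

```text
t: 11.95
position: [0.4826, -0.2846, 0.1111]
tcp_rot: [[-0.414, -0.91, 0.001], [-0.91, 0.414, -0.001], [0.0, -0.002, -1.0]]
force: [0.2, 0.8, 6.0]
finger_gap: 0.0115
```

Emit:
{"api": "jog_arm", "payload": {
  "increments": "0 0 -0.5 0 0 0; 0 0 -1.5 0 0 0; 0 0 -3 0 0 0; 0 0 -5 0 0 0; 0 0 -5 0 0 0; 0 0 -5 0 0 0"
}}

```text
t: 12.55
position: [0.4819, -0.2843, 0.1602]
tcp_rot: [[-0.414, -0.91, 0.0], [-0.91, 0.414, -0.0], [0.0, -0.0, -1.0]]
force: [-0.3, -0.3, -3.7]
finger_gap: 0.0108
```

```bash
python3 - <<'E'
from h import *
s=arm.snapshot("wrist"); a=s["image"][:,:,::-1]
cv2.imwrite("pics/w7.png",a)
s=arm.snapshot("side"); b=s["image"][:,:,::-1]
cv2.imwrite("pics/s7.png",cv2.resize(b[150:290,140:320],None,fx=4,fy=4,interpolation=cv2.INTER_CUBIC))
o=arm.get_obs();print(o["position"],o["tcp_rot"],o["force"],o["ft_torque"])
E
```

```text
[ 0.4815 -0.284   0.1592] [[-0.4136 -0.9105 -0.0016]
 [-0.9105  0.4136  0.0012]
 [-0.0004  0.002  -1.    ]] [-0.6068 -0.5311 -3.5591] [-0.0188  0.0134 -0.0159]
```

View pics/w7.png

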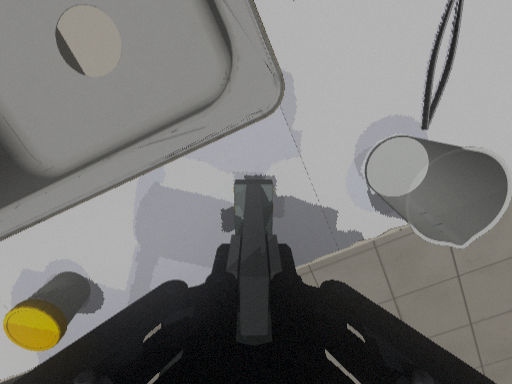

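View pics/s7.png

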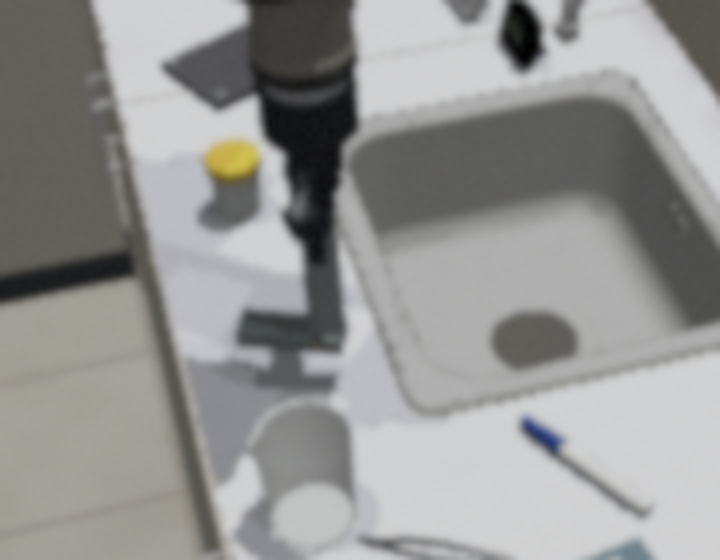

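Emit:
{"api": "jog_arm", "payload": {
  "increments": "0 0 -2 0 0 0; 0 0 -4 0 0 0; -2 0.8 -6 0 0 -2; -6 2.4 -6 0 0 -6; -10 4 -6 0 0 -10; -14 5.6 -6 0 0 -15; -18 7.2 -6 0 0 -20; -22 8.8 -6 0 0 -25; -26 10.4 -6 0 0 -30; -30 12 -6 0 0 -35; -34 13.6 -6 0 0 -40; -38 15.2 -6 0 0 -44; -42 16.8 -6 0 0 -47; -44.5 17.8 -6 0 0 -48.9; -45.9 18.3 -5 0 0 -48.9; -45.9 18.3 -3 0 0 -48.9; -45.9 18.3 -1 0 0 -48.9; -45.9 18.3 0 0 0 -48.9; -45.9 18.3 0 0 0 -48.9; -45.9 18.3 0 0 0 -48.9"
}}

```text
t: 14.65
position: [0.5056, 0.2088, 0.1604]
tcp_rot: [[0.413, -0.911, -0.0], [-0.911, -0.413, -0.0], [0.0, 0.0, -1.0]]
force: [-1.1, 0.3, -2.3]
finger_gap: 0.0112
```

```bash
python3 - <<'E'
from h import *
s=arm.snapshot("wrist"); a=s["image"][:,:,::-1]
cv2.imwrite("pics/w8.png",a)
s=arm.snapshot("side"); b=s["image"][:,:,::-1]
s=arm.snapshot("scene"); c=s["image"][:,:,::-1]
r=lambda i:cv2.resize(i,(400,400),interpolation=cv2.INTER_CUBIC)
cv2.imwrite("pics/s8.png",np.hstack([r(b[110:200,160:250]),r(c[130:220,120:210])]))
o=arm.get_obs();print(o["position"],o["tcp_rot"],o["force"],o["ft_torque"])
E
```

```text
[0.5059 0.2091 0.1612] [[ 0.4138 -0.9104  0.0019]
 [-0.9104 -0.4138  0.0004]
 [ 0.0004 -0.0019 -1.    ]] [-0.2596  0.7562 -2.8214] [ 0.0853 -0.0331  0.034 ]
```

View pics/w8.png

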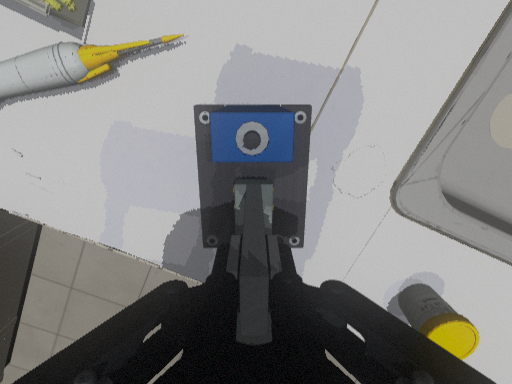

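View pics/s8.png

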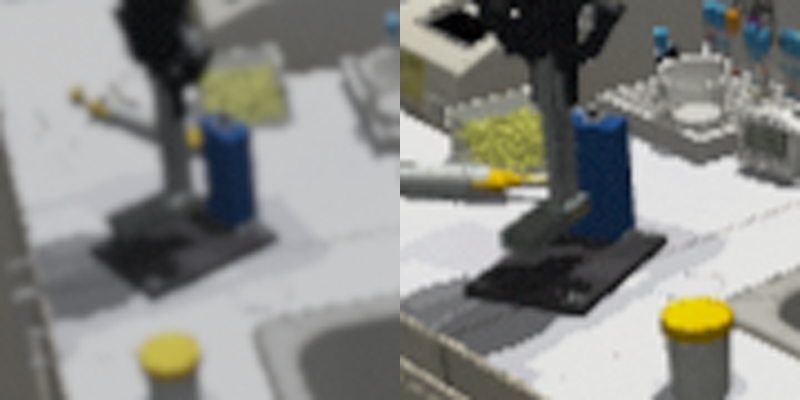

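```bash
python3 - <<'E'
import cv2
a=cv2.imread("pics/w8.png")
cv2.imwrite("pics/w8c.png",cv2.resize(a[95:255,185:320],None,fx=4.5,fy=4.5,interpolation=cv2.INTER_CUBIC)[:600])
E
```

```text
(no output)
```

View pics/w8c.png

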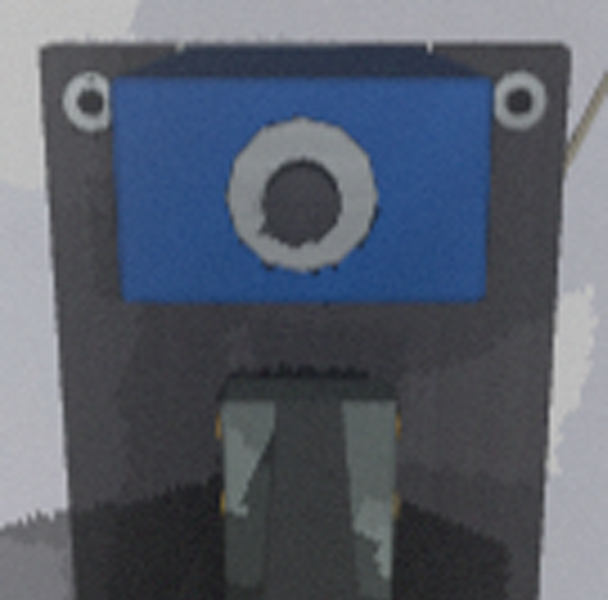

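```bash
python3 - <<'E'
from h import *
s=arm.snapshot("wrist")
f=lambda x,y:(185+(x+.5)/4.5-.5,95+(y+.5)/4.5-.5)
def fit(P,M):
    P=np.array(P)[:,:2];M=np.array(M);a=M-M.mean(0);b=P-P.mean(0)
    th=np.arctan2((a[:,0]*b[:,1]-a[:,1]*b[:,0]).sum(),(a*b).sum());R=np.array([[np.cos(th),-np.sin(th)],[np.sin(th),np.cos(th)]])
    t=P.mean(0)-R@M.mean(0);print("yaw",np.degrees(th),"t",t,"res mm",1000*(P-(M@R.T+t)).ravel());return R,t
R,t=fit([onz(s,*f(*p),.115) for p in [(110,78),(493,79),(485,299),(124,299)]],[(.075,.025),(.075,-.025),(.045,-.025),(.045,.025)])
fit([onz(s,*f(*p),.014) for p in [(88,100),(520,100)]],[(.064,.044),(.064,-.044)])
z=.1612-.111+.016
for p in [(221,398),(397,398)]:
    print(R.T@(onz(s,*f(*p),z)[:2]-t)*1000)
for p in [(223,375),(396,375)]:
    print(R.T@(onz(s,*f(*p),z-.016)[:2]-t)*1000)
o=arm.get_obs();T=R.T@(o["position"][:2]-t);print("tcp stand",T*1000, "tool yaw",np.degrees(np.arctan2(o["tcp_rot"][1,0],o["tcp_rot"][0,0])))
E
```

```text
yaw 24.557695367637837 t [0.5039 0.2091] res mm [-0.2762 -0.283  -0.721   0.1352  0.287   0.4103  0.7101 -0.2625]
yaw 24.43470494442091 t [0.504  0.2097] res mm [-0.1911  0.4207  0.1911 -0.4207]
[16.2902 15.1607]
[ 16.2229 -16.4272]
[15.9441 15.837 ]
[ 15.8735 -17.2614]
tcp stand [ 1.7332 -0.7908] tool yaw -65.55205763646164
```

Emit:
{"api": "jog_arm", "payload": {
  "increments": "-0.07 0 1 0 0 0; -0.07 -0.4 2 0 0 0; -0.07 -1 3 0 0 0; -0.07 -1.6 3.5 0 0 0; -0.07 -2.1 3.7 0 0 0; -0.07 -2.4 3.8 0 0 0; -0.07 -2.5 3.8 0 0 0; -0.07 -2.5 3.8 0 0 0; -0.07 -2.5 3.8 0 0 0; -0.07 -2.5 3.8 0 0 0"
}}

```text
t: 15.85
position: [0.5277, 0.2202, 0.1225]
tcp_rot: [[0.414, -0.91, 0.0], [-0.91, -0.414, -0.0], [0.0, -0.0, -1.0]]
force: [0.1, 0.2, -4.3]
finger_gap: 0.0114
```

```bash
python3 - <<'E'
from h import *
s=arm.snapshot("wrist"); a=s["image"][:,:,::-1]
s=arm.snapshot("side"); b=s["image"][:,:,::-1]
s=arm.snapshot("scene"); c=s["image"][:,:,::-1]
r=lambda i:cv2.resize(i,(400,400),interpolation=cv2.INTER_CUBIC)
r2=lambda i:cv2.resize(i,(400,600),interpolation=cv2.INTER_CUBIC)
cv2.imwrite("pics/s9.png",np.hstack([r2(c[145:205,145:185]),r2(b[130:175,190:220])]))
cv2.imwrite("pics/w9.png",cv2.resize(a[60:240,160:340],None,fx=3,fy=3,interpolation=cv2.INTER_CUBIC))
o=arm.get_obs();print(o["position"],o["tcp_rot"],o["force"],o["ft_torque"])
E
```

```text
[0.5277 0.2202 0.1224] [[ 0.4142 -0.9102  0.0002]
 [-0.9102 -0.4142 -0.    ]
 [ 0.0001 -0.0002 -1.    ]] [-0.0766 -0.3046 -4.4583] [-0.0089 -0.0111 -0.0181]
```

View pics/w9.png

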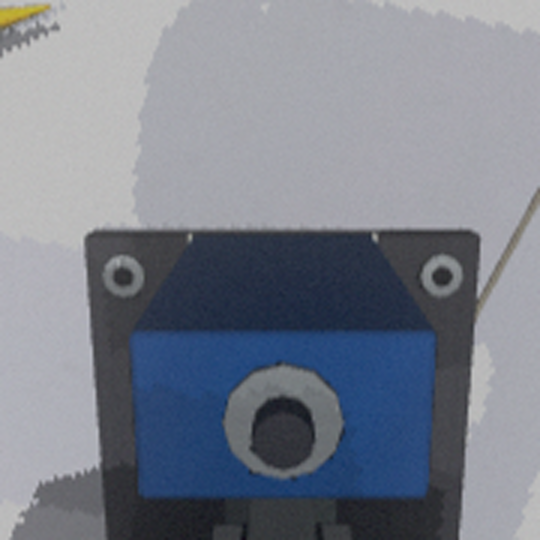

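View pics/s9.png

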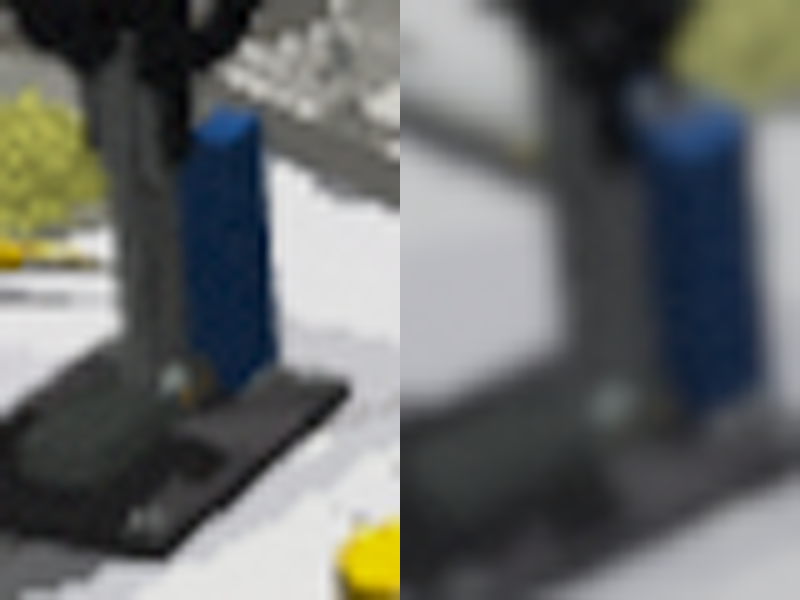

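Emit:
{"api": "jog_arm", "payload": {
  "increments": "0 -0.1 0 0 0 0; 0 -0.2 0 0 0 0; 0 -0.3 0 0 0 0; 0 -0.3 0 0 0 0; 0 -0.3 0 0 0 0; 0 -0.3 0 0 0 0"
}}

```text
t: 16.6
position: [0.5304, 0.2214, 0.1222]
tcp_rot: [[0.414, -0.91, -0.0], [-0.91, -0.414, -0.0], [0.0, 0.0, -1.0]]
force: [0.7, -0.1, -3.0]
finger_gap: 0.0113
```

Emit:
{"api": "jog_arm", "payload": {
  "increments": "0 -0.05 0 0 0 0; 0 -0.1 0 0 0 0; 0 -0.1 0 0 0 0; 0 -0.1 0 0 0 0"
}}

```text
t: 17.0
position: [0.5314, 0.2219, 0.1223]
tcp_rot: [[0.414, -0.91, 0.0], [-0.91, -0.414, -0.0], [0.0, 0.0, -1.0]]
force: [0.8, -0.1, -2.9]
finger_gap: 0.0112
```

Emit:
{"api": "jog_arm", "payload": {
  "increments": "0 -0.05 0 0 0 0; 0 -0.05 0 0 0 0; 0 -0.05 0 0 0 0; 0 -0.05 0 0 0 0"
}}

```text
t: 17.4
position: [0.5317, 0.222, 0.1223]
tcp_rot: [[0.414, -0.91, -0.0], [-0.91, -0.414, -0.0], [0.0, 0.0, -1.0]]
force: [-0.9, -1.3, -2.2]
finger_gap: 0.0111
```

Emit:
{"api": "jog_arm", "payload": {
  "increments": "0 0 0.05 0 0 0; 0 0 0.1 0 0 0; 0 0 0.1 0 0 0; 0 0 0.1 0 0 0"
}}

```text
t: 17.8
position: [0.5317, 0.222, 0.1212]
tcp_rot: [[0.414, -0.91, -0.0], [-0.91, -0.414, -0.0], [0.0, 0.0, -1.0]]
force: [-1.1, -0.6, -2.3]
finger_gap: 0.0113
```

Emit:
{"api": "jog_arm", "payload": {
  "increments": "0 0 0.05 0 0 0; 0 0 0.05 0 0 0; 0 0 0.05 0 0 0; 0 0 0.05 0 0 0"
}}

```text
t: 18.2
position: [0.5317, 0.222, 0.1212]
tcp_rot: [[0.414, -0.91, 0.0], [-0.91, -0.414, -0.0], [0.0, 0.0, -1.0]]
force: [-4.9, -2.5, 3.6]
finger_gap: 0.0109
```

```bash
python3 - <<'E'
from h import *
o=arm.get_obs();print(o["position"],o["tcp_rot"],o["tcp_rot"].T@o["force"],o["tcp_rot"].T@o["ft_torque"])
E
```

```text
[0.5317 0.222  0.1212] [[ 0.4142 -0.9102  0.0001]
 [-0.9102 -0.4142 -0.0002]
 [ 0.0002  0.     -1.    ]] [ 0.2709  5.5609 -3.5864] [-0.7266 -0.1332 -0.0332]
```

Emit:
{"api": "jog_arm", "payload": {
  "increments": "0 0 0.03 0 0 0; 0 0 0.06 0 0 0; 0 0 0.06 0 0 0; 0 0 0.06 0 0 0; 0 0 0.06 0 0 0"
}}

```text
t: 18.7
position: [0.5318, 0.222, 0.1211]
tcp_rot: [[0.414, -0.91, 0.0], [-0.91, -0.414, -0.0], [0.0, -0.0, -1.0]]
force: [-6.7, -2.0, 9.2]
finger_gap: 0.0115
```

```bash
cat > st.py <<'E'
from h import *
o=arm.get_obs();print(o["t"],o["position"],o["tcp_rot"].T@o["force"],o["tcp_rot"].T@o["ft_torque"],"\n",o["tcp_rot"])
E
python3 st.py
```

```text
18.7 [0.5318 0.222  0.1211] [-0.9319  6.965  -9.1725] [-1.0614 -0.0903 -0.0025] 
 [[ 0.4143 -0.9101  0.0004]
 [-0.9101 -0.4143 -0.    ]
 [ 0.0002 -0.0004 -1.    ]]
```

Emit:
{"api": "jog_arm", "payload": {
  "increments": "0 -0.03 0 0 0 0; 0 -0.06 0 0 0 0; 0 -0.06 0 0 0 0; 0 -0.06 0 0 0 0; 0 -0.06 0 0 0 0"
}}

```text
t: 19.2
position: [0.5318, 0.222, 0.1211]
tcp_rot: [[0.414, -0.91, -0.001], [-0.91, -0.414, -0.001], [0.0, 0.001, -1.0]]
force: [-8.2, -3.5, 10.7]
finger_gap: 0.0112
```

```bash
python3 st.py
```

```text
19.2 [0.5318 0.222  0.1211] [ -0.2332   8.8869 -10.7156] [-1.3334 -0.0454  0.0047] 
 [[ 0.4143 -0.9101 -0.0008]
 [-0.9101 -0.4143 -0.0006]
 [ 0.0002  0.001  -1.    ]]
```

Emit:
{"api": "jog_arm", "payload": {
  "increments": "0 -0.03 0.02 0 0 0; 0 -0.03 0.02 0 0 0; 0 -0.03 0.02 0 0 0; 0 -0.03 0.02 0 0 0; 0 -0.03 0.02 0 0 0; 0 -0.03 0.02 0 0 0; 0 -0.03 0.02 0 0 0; 0 -0.03 0.02 0 0 0"
}}

```text
t: 20.0
position: [0.5318, 0.2221, 0.1211]
tcp_rot: [[0.414, -0.91, -0.001], [-0.91, -0.414, -0.001], [0.0, 0.001, -1.0]]
force: [-9.5, -4.7, 12.2]
finger_gap: 0.011
```

```bash
python3 st.py; python3 - <<'E'
from h import *
s=arm.snapshot("wrist"); a=s["image"][:,:,::-1]
b=arm.snapshot("side")["image"][:,:,::-1]
c=arm.snapshot("scene")["image"][:,:,::-1]
r2=lambda i:cv2.resize(i,(400,600),interpolation=cv2.INTER_CUBIC)
cv2.imwrite("pics/s10.png",np.hstack([r2(c[145:205,145:185]),r2(b[130:175,190:220])]))
cv2.imwrite("pics/w10.png",a)
E
```

```text
20.0 [0.5318 0.2221 0.1211] [  0.3186  10.6291 -12.207 ] [-1.5074 -0.0776 -0.0749] 
 [[ 0.4144 -0.9101 -0.0012]
 [-0.9101 -0.4144 -0.0008]
 [ 0.0002  0.0015 -1.    ]]
```

View pics/s10.png

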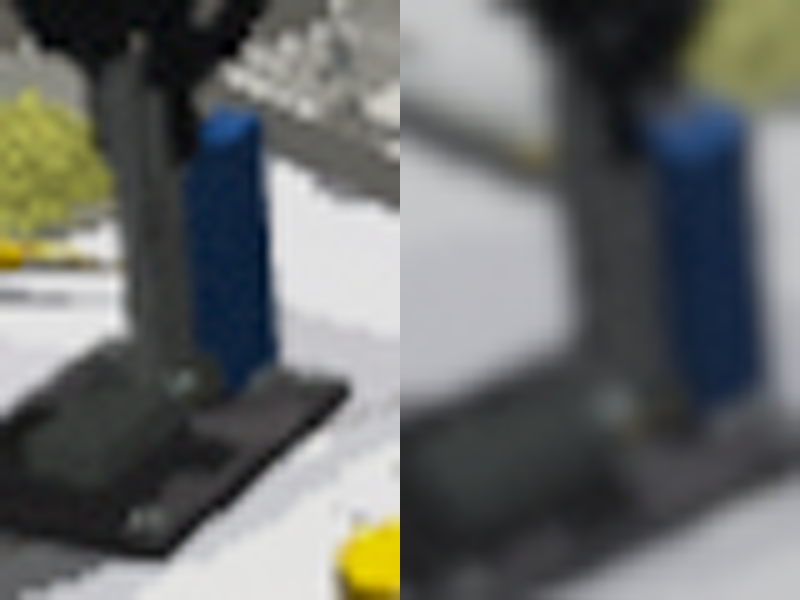

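View pics/w10.png

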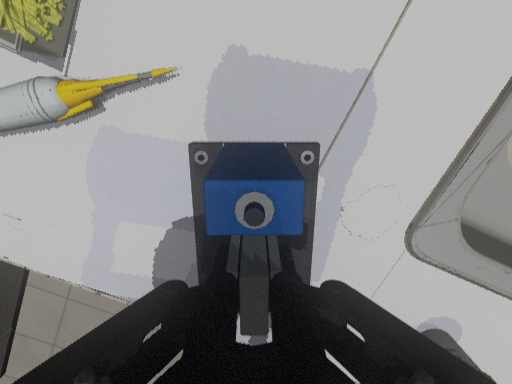

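```bash
python3 - <<'E'
import cv2
a=cv2.imread("pics/w10.png")
cv2.imwrite("pics/w10c.png",cv2.resize(a[170:345,195:315],None,fx=3.4,fy=3.4,interpolation=cv2.INTER_CUBIC))
E
```

```text
(no output)
```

View pics/w10c.png

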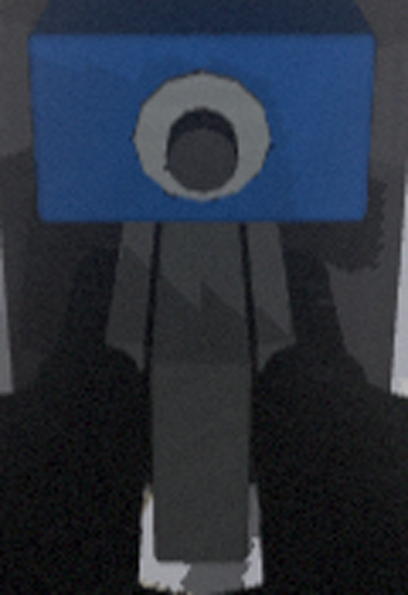

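```bash
python3 - <<'E'
import cv2,numpy as np
I=[cv2.imread(f"pics/{n}.png") for n in("w7","w8","w10")]
cv2.imwrite("pics/cmp.png",np.hstack([cv2.resize(a[255:350,225:285],None,fx=4.2,fy=5.5,interpolation=cv2.INTER_CUBIC) for a in I]))
from h import *
s=arm.snapshot("wrist"); f=lambda x,y:(195+(x+.5)/3.4-.5,170+(y+.5)/3.4-.5)
th=np.radians(24.5);R=np.array([[np.cos(th),-np.sin(th)],[np.sin(th),np.cos(th)]]);t=np.array([.5037,.209])
for n,p,z in[("up",(42,219),.115),("up",(367,219),.115),("blade back",(153,362),.15),("",(250,362),.15),("blade front",(157,561),.15),("",(247,561),.15)]:
  print(n,R.T@(onz(s,*f(*p),z)[:2]-t)*1000)
E
```

```text
up [45.5201 24.171 ]
up [ 45.5057 -24.9004]
blade back [45.0802  5.7988]
 [45.0775 -5.5632]
blade front [15.2967  5.7738]
 [15.295  -5.6628]
```

View pics/cmp.png

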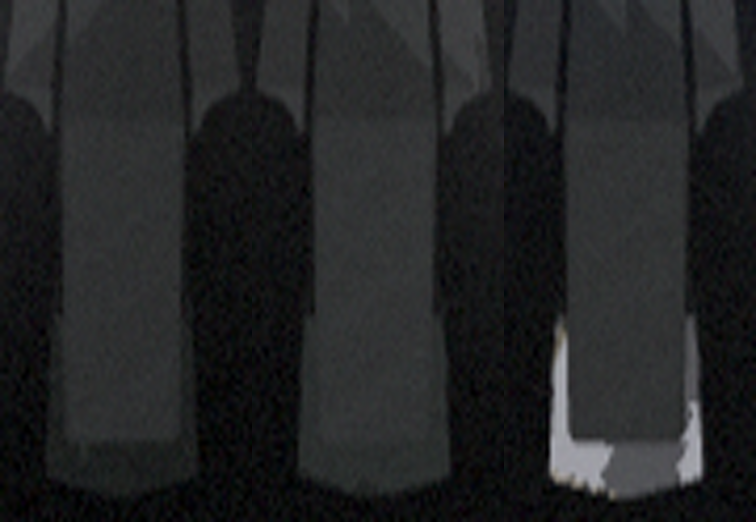

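```bash
python3 - <<'E'
from h import *
c=arm.snapshot("scene")["image"][:,:,::-1]
cv2.imwrite("pics/f.png",c)
E
python3 st.py
```

```text
20.25 [0.5318 0.2221 0.1211] [  0.1507  12.1513 -12.9359] [-1.5586 -0.0605 -0.0579] 
 [[ 0.4144 -0.9101 -0.0012]
 [-0.9101 -0.4144 -0.0008]
 [ 0.0003  0.0015 -1.    ]]
```

View pics/f.png

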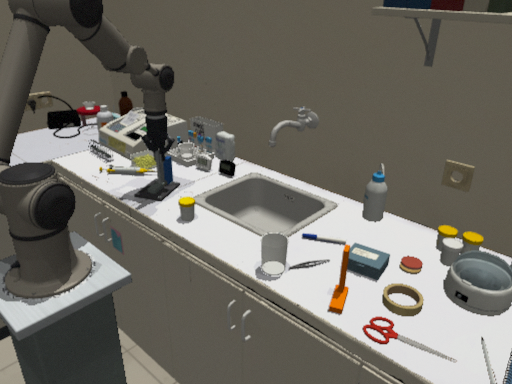

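The cup stands upright at about (187,208) and the other things look unmoved. The square is in the corner, with a steady push of about 12 N into the upright and 13 N down. Handing in.

```bash
python3 -c "
from bench import arm
print(arm.close_job())"
```

```text
the job is handed in; nothing more can be done
None
```

I moved the cup out of the corner and stood it upright on the front strip at about (0.45, -0.03). The grey steel square is now pressed into the corner and still gripped, and I left the orange look-alike alone. The job was handed in at about 20 s.

**Pressing:** the last reading showed about 12 N into the upright and 13 N net down, with an 80 N grip setting. There was almost no twisting moment that would mean the square sits crooked.

**Seating:** the tool stopped within about 1 mm of the height and position predicted for a flat fit. In the last wrist picture the blade's top back edge lies at x = 45.1 mm in the stand's frame, against 45.5 mm for the upright's face, and it is centred to about 0.5 mm. The blade looks the same in the grip as when I lifted it, so I saw no tilt or slip.

**What I could not confirm:**
- A steady pitch moment of about -1.5 N m remained. I could not tell from it where along the back the contact lies, because the moment's reference point is not stated. The claim that the back lies flat therefore rests on the pictures and positions.
- The final scene picture showed the cup upright and nothing else visibly moved, but I judged the bystanders by eye only.

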